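Snap the cap back on the oil bottle and keep it pressed

ROBOT

A 6-joint arm with a two-finger parallel gripper is mounted at the origin on a cart in front of the work surface, level with it; the furniture and walls round the work are solid. World frame = base frame: x ahead of the robot, y to its left, z up, the work surface at z = 0. Lengths are in m, angles in rad, forces in N, time in s.
With the tool pointing down it reaches from about 0.425 to 0.925 m from the base axis. Payload 12.5 kg.
Tool frame: the origin (TCP) lies at the very end of the fingers, on their centre line; the grasp point (between the pads) lies 19 mm behind it (tcp_to_grasp is the distance from the TCP to the grasp point, in m); z points along the fingers, y is the line along which they close (so a half turn about z gives the same grasp; the last joint's range is limited). The gripper opens to 85 mm and grips with 20 to 120 N. Pads are 22 mm wide; open, the fingers measure 114 mm over their backs; the gripper's body (76 mm by 85 mm) begins 54 mm behind the grasp point. The pads swing forward as they close: fully open they stand 13 mm farther back than shut.
Start: joints at [-1.287, 0.491, 1.559, -0, 1.092, -0.106], TCP at [0.238, -0.578, 0.231] pointing down, gripper open.
Joint ranges: [-3.1, 3.1], [-0.84, 2.19], [0.05, 2.79], [-1.13, 4.28], [0.06, 2.93], [-2.69, 2.69]. Speed limits (rad/s): [2.22, 2.22, 2.79, 3.14, 3.14, 3.14].

INTERFACE

Orientations are given as a unit quaternion [w, x, y, z].
In Python, from workcell import * gives the robot as it stands.
- The arm moves only by the tool servo_tool, never from a script. Its argument "deltas" is a list of rows, each an object of numbers: "dx", "dy", "dz": the shift along the tool's x, y, z in m; "wx", "wy", "wz": the turn, a rotation vector about the tool's x, y, z in rad. In form: [{"dx": .., "dy": .., "dz": .., "wx": .., "wy": .., "wz": ..}, ...]. A call has 1 to 5 rows; each row is the pose to reach, as a shift and turn from the pose commanded when the call began, along the tool's axes at that moment; what a row does not reach only later rows make up. A row lasts 1/10 s, in which the tool goes at most 50 mm and 8.59 degrees, less where a joint would pass 70% of its speed; a pose out of reach is approached as far as the arm can. A call with a gripper value outside its range is refused whole. "gripper" is the finger opening in m, from 0 to 0.0854, set as the call begins (left out, the last holds). The fingers move at their own pace and stop on an object; "squeeze" is the grip in N (left out, the last holds). Time passes only in rows, so rows that repeat a pose let the fingers close. It gives the time, the measured TCP pose, the force, the opening and the grip force at its end, in the units of the state.
- state(): the state, without advancing time (a new reading comes with each control period).
- get_image(name): name is "scene" or "side" or "wrist"; returns a dict with "frame" (384x512x3 uint8, blue, green, red), "fx", "fy", "cx", "cy" (pixels), "k1" (the pictures are not rectified: a ray, as slopes to the right and down, at radius r is drawn at 1 + k1 r^2 times it, then the intrinsics apply), "extrinsics" (4x4, takes a point from camera to world coordinates). Camera axes: x right, y down, z forward; pixel columns grow to the right and rows downward; lengths in m; the calibration is good to about 2 mm. A picture is of the moment at which its call begins. There is no depth.
- close_job(): hands the job in; it is judged then, once.
Trained networks look in a picture, given as the dict that the camera call returned (one of the last four; its "shot" number tells which), for a name from the list of things; names that differ only in an ending like _2 or _b are one class to them, and where a whole thing is asked for, a point or a joint stands for the part that bears it (a point fixed in the world has none). Each returns a list of dicts, best first, with "confidence" (0 to 1); they miss things now and then, are a little off and sometimes report something else, mostly with a low value. They report only what shows in the picture. A call takes as long as a camera call. They do not tell look-alikes from the thing itself.
- masks_of(picture, label): "pixels" (384x512 bool, what is visible of it) and "bbox" ([centre column, centre row, width, height] in pixels, round what is visible of it).
- tip_of(picture, label): "pixel" ([column, row] in pixels: a listed point, or the origin of a listed thing).
The state is a dict: "time_s": time; "joint_positions": joint angles; "qd": joint speeds; "joint_torque": joint torques, N m; "tool_pos": TCP position; "eef_rot": TCP orientation; "force": force on the tool from outside, world axes, zero at the start; "wrist_torque": the same for the moment, N m; "finger_gap": finger opening in m; "grasp_force": force on a finger pad.
Only numpy, scipy, OpenCV 4.12 (cv2) and the standard library are available. Lean on these libraries where they do the work, as an engineer would, in place of code of your own. Each camera call takes 0.05 s, during which the arm holds its last target. There are 200 camera calls.

TASK

One of the two small oil bottles on the worktop has lost its snap cap: pick up the loose cap and press it straight down onto the open bottle's neck until it clicks, then keep pressing so that its soft seal is squeezed fully home. The job finishes holding: end with the gripper still on the cap, pressing it down, and do not let go. Use a moderate push, not brute force, keep the bottle standing where it is, and leave the closed bottle, the salt shaker and the fish tin alone.

Things in the scene. Friction and masses are not known exactly. Their poses are not given: they have to be found in the camera images.
- cap: the loose snap cap, dark steel, 50 g, standing mouth down on the worktop. Origin: centre of its open underside, z up along its axis; 48 mm tall in all. Skirt 41 mm in diameter from z = 0 to 24 mm; on top of it a round grip 24 mm in diameter from z = 24 to 48 mm, to be pinched from above. Mouth 27 mm wide through a 3 mm lip, then 34 mm wide inside, inner ceiling at z = 20 mm
- open_bottle: the open bottle, loose, white ceramic with a steel neck, about 0.7 kg. Origin: centre of its underside, z up along its axis. Body 70 mm in diameter up to z = 50 mm, shoulder to 66 mm, collar 33 mm wide to 71 mm, then a bare neck 20 mm wide with four sprung catches near its tip. The cap goes over it axis to axis, turned any way about it
- catches (a point): on the neck's axis, 90 mm above the bottle's underside, at the crests of the four sprung catches (31 mm across). The cap's underside meets them about 5 mm above here; a push of about 10 N (7 to 14) spreads them; with the underside about 2 mm below here they spring out over the cap's lip (the click): the push drops to nothing, they even pull the cap down
- seal_top (a point): top centre of the soft seal disc (18 mm wide) on the neck's tip, 106 mm above the bottle's underside, unpressed. The cap's ceiling meets it with the cap's underside 20 mm below here; it yields 1 mm for each 3 N, to a hard stop at 6 mm (18 N). Home and pressed: underside 21.5 mm or more below here (5 N); best 23 to 25 mm (9 to 15 N). Let go, the cap springs back
- closed_bottle: the other bottle, loose, the same size and shape as the open one but with the same kind of cap already on it, 134 mm tall with it; origin: centre of its underside. Leave it alone. It stands on the left or on the right
- salt_shaker: glass salt shaker with a grey top, 44 mm wide, 90 mm tall, behind the work; origin: centre of its underside. Leave it alone
- fish_tin: flat oblong tin, 63 x 105 x 25 mm, behind the work; origin: centre of its underside. Leave it alone
Not all that is in view belongs to the job. There is more than one size of the cap; the one meant has the size given above. Leave any blue look-alike of the open_bottle alone.

How it is judged:
On the way, in this order (a step that is already met when the one before it is completed fails the run):
1. the cap is picked up off the worktop (height (world z) of cap above 0.05 m and contact force between the fingers and cap above 1 N), for 0.1 s.
2. the cap is straight on the open bottle's neck, clicked past the catches (z of cap in the frame of open_bottle between 0.077 and 0.0872 m and horizontal distance between cap and open_bottle below 0.006 m and angle between the z axis of cap and the z axis of open_bottle, either way round below 0.15 rad), for 0.1 s.
At the end, for the whole second after the job is handed in: cap straight on the open bottle's neck (within 6 mm, 7 degrees), clicked and pressed: underside below 84.5 mm on the bottle, 4 N or more between them, fingers still on the cap; bottle upright (6 degrees), within 40 mm of its start, at rest (z of cap in the frame of open_bottle between 0.077 and 0.0845 m and horizontal distance between cap and open_bottle below 0.006 m and angle between the z axis of cap and the z axis of open_bottle, either way round below 0.12 rad and contact force between cap and open_bottle above 4 N and contact force between the fingers and cap above 1 N and angle between open_bottle's own z axis and vertical below 0.1 rad and height (world z) of open_bottle below 0.01 m and distance of open_bottle from where it was at the start of the episode below 0.04 m and linear speed of cap below 0.02 m/s); the arm keeps its last pose, push and grip.
It fails at once if the closed bottle, the salt shaker or the fish tin is moved more than 30 mm (distance of any of closed_bottle, salt_shaker, fish_tin from where it was at the start of the episode above 0.03 m).
It fails at once if the open bottle is tipped by more than 20 degrees (angle between open_bottle's own z axis and vertical above 0.35 rad).
It fails at once if the cap is rammed onto the bottle with more than 80 N (contact force between cap and open_bottle above 80 N).
It also fails if it takes over 45 s, if anything falls off the work surface, if the arm or the gripper's body presses on something with over 40 N, if the wrist force passes 120 N, or if a joint passes its speed limit or range.

## Working session

There is one attempt and no reset: what is moved stays moved. The work goes in short steps, Python scripts to look and compute and a tool call to move; the robot and the scene stay as the last step left them, time stands still between calls to the robot, and variables do not carry over. Pictures are saved under pics/ and viewed, at most 13 in all, crops included, and the job is handed in when it is done.

Besides the shell and the picture viewer there is one more tool, called after "Call:" as a command line: name --argument value ..., lists and objects as JSON in quotes. servo_tool: Moves the arm, as the interface text tells. Its arguments: {"type":"object","properties":{"deltas":{"type":"array"},"gripper":{"type":"number"},"squeeze":{"type":"number"}},"required":["deltas"]}

```bash
mkdir -p pics
cat > h.py <<'E'
from workcell import *
import numpy as np, cv2
def ray(p,uv):
    x=np.array([(uv[0]-p["cx"])/p["fx"],(uv[1]-p["cy"])/p["fy"]]);u=x.copy()
    for _ in range(20): u=x/(1+p["k1"]*(u@u))
    T=np.array(p["extrinsics"]); return T[:3,3],T[:3,:3]@np.array([u[0],u[1],1.])
def at_z(p,uv,z):
    o,d=ray(p,uv); return o+d*(z-o[2])/d[2]
def proj(p,X):
    T=np.array(p["extrinsics"]);c=T[:3,:3].T@(np.array(X)-T[:3,3]);u=c[:2]/c[2]
    u=u*(1+p["k1"]*(u@u));return np.array([p["fx"]*u[0]+p["cx"],p["fy"]*u[1]+p["cy"]])
E
python3 - <<'E'
from h import *
ims=[]
for n in ["scene","side","wrist"]:
    p=get_image(n);ims.append(p["frame"]);print(n,np.round(np.array(p["extrinsics"])[:3,3],3),p["fx"])
    for l,z in [("cap",0),("open_bottle",0),("closed_bottle",0),("catches",.09),("seal_top",.106),("salt_shaker",0),("fish_tin",0)]:
        for r in tip_of(p,l)[:4]: print(l,round(r["confidence"],2),np.round(r["pixel"]),np.round(at_z(p,r["pixel"],z),3))
    cv2.imwrite(f"pics/{n}0.png",p["frame"])
print(state())
E
```

```text
scene [0.156 0.658 0.691] 384.232584527707
cap 0.81 [298. 254.] [ 0.372  0.037 -0.   ]
cap 0.7 [265. 240.] [0.463 0.035 0.   ]
open_bottle 0.59 [289. 212.] [ 0.456 -0.095  0.   ]
open_bottle 0.55 [317. 185.] [ 0.438 -0.25   0.   ]
open_bottle 0.49 [324. 154.] [ 0.482 -0.431  0.   ]
open_bottle 0.33 [260. 242.] [0.472 0.048 0.   ]
closed_bottle 0.58 [255. 285.] [ 0.416  0.172 -0.   ]
closed_bottle 0.2 [326. 162.] [ 0.458 -0.387  0.   ]
catches 0.92 [323. 160.] [ 0.431 -0.255  0.09 ]
seal_top 0.65 [323. 154.] [ 0.433 -0.26   0.106]
seal_top 0.63 [296. 180.] [ 0.451 -0.106  0.106]
salt_shaker 0.88 [246. 196.] [ 0.595 -0.097  0.   ]
fish_tin 0.84 [169. 250.] [ 0.652  0.184 -0.   ]
side [0.476 0.607 0.687] 352.05510791367067
cap 0.59 [319. 228.] [0.373 0.032 0.   ]
cap 0.57 [283. 226.] [0.464 0.034 0.   ]
open_bottle 0.76 [300. 158.] [ 0.422 -0.245  0.   ]
open_bottle 0.64 [287. 186.] [ 0.458 -0.115  0.   ]
open_bottle 0.15 [300. 134.] [ 0.422 -0.367  0.   ]
closed_bottle 0.72 [303. 279.] [0.414 0.182 0.   ]
catches 0.97 [292. 166.] [ 0.449 -0.097  0.09 ]
catches 0.67 [300. 133.] [ 0.431 
[... 358 characters left out ...]
_s': 1.2, 'joint_positions': array([-1.28662474e+00,  4.90838692e-01,  1.55889914e+00, -7.47614557e-06,
        1.09168237e+00, -1.05602588e-01]), 'qd': array([ 0.00047179,  0.00133712,  0.00052652,  0.00088052,  0.00119658,
       -0.00088307]), 'joint_torque': array([-4.91621584e-03, -6.18288445e+01, -2.61851299e+01, -3.05565663e-04,
        4.32814904e-04, -1.62715077e-05]), 'tool_pos': array([ 0.23751037, -0.57813228,  0.23136534]), 'eef_rot': array([8.61748744e-05, 9.81069205e-01, 1.93657451e-01, 4.38399614e-06]), 'force': array([ 0.78029214,  0.30068768, -0.04232139]), 'wrist_torque': array([ 0.03681213,  0.0061903 , -0.02042895]), 'grasp_force': 0.0, 'finger_gap': 0.08555179195809626}
```

View pics/scene0.png

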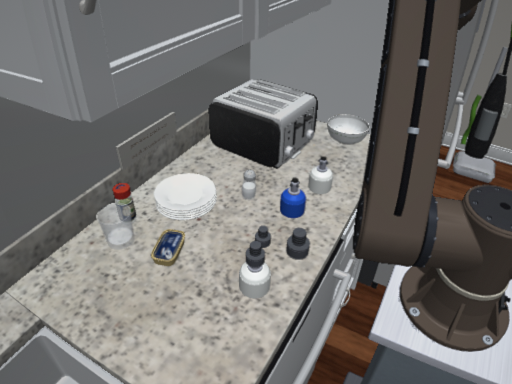

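View pics/side0.png

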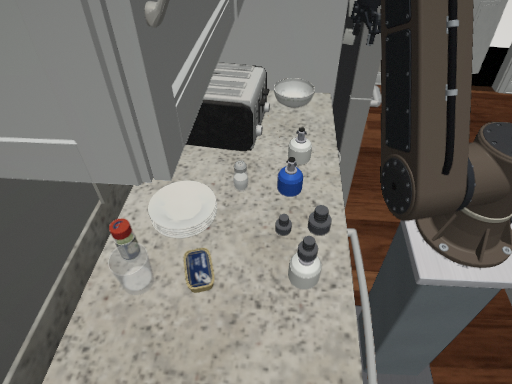

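The white open bottle is near (0.43, -0.25), with its neck at scene pixel (323,160). A blue look-alike stands at (293,200), and the two loose caps are at scene (263,237) and (298,243). The closed bottle is at (255,275). Next I'll measure both caps.

Run:
```python
from h import *
P=[get_image("scene"),get_image("side")]
for p in P:
    for r in masks_of(p,"cap")[:4]:
        b=np.array(r["bbox"]);print("bbox",round(r["confidence"],2),b.round(1))
    # expected silhouettes
    for c in [(.463,.034),(.372,.035)]:
      for D,H,g in [(.041,.048,.024)]:
        pts=[]
        for a in np.linspace(0,6.28,40):
            for R,z in[(D/2,0),(D/2,H/2),(g/2,H)]: pts.append(proj(p,[c[0]+R*np.cos(a),c[1]+R*np.sin(a),z]))
        pts=np.array(pts);mn,mx=pts.min(0),pts.max(0);print(c,"exp",((mn+mx)/2).round(1),(mx-mn).round(1))
f=P[0]["frame"];g=P[1]["frame"]
a=cv2.resize(f[205:305,225:325],(400,400),interpolation=2);b=cv2.resize(g[195:295,260:360],(400,400),interpolation=2)
cv2.imwrite("pics/caps.png",np.hstack([a,b]))
```

```text
bbox 0.9 [298.5 246.1  24.8  31.9]
bbox 0.55 [264.5 236.4  15.8  19.7]
(0.463, 0.034) exp [265.6 234.4] [16.6 23. ]
(0.372, 0.035) exp [298.5 247.8] [17.7 23.7]
bbox 0.9 [321.  218.   21.7  25.4]
bbox 0.82 [282.4 221.8  17.7  23.1]
(0.463, 0.034) exp [283.9 221.7] [16.8 22.7]
(0.372, 0.035) exp [320.4 224.2] [17.7 22.7]
```

View pics/caps.png

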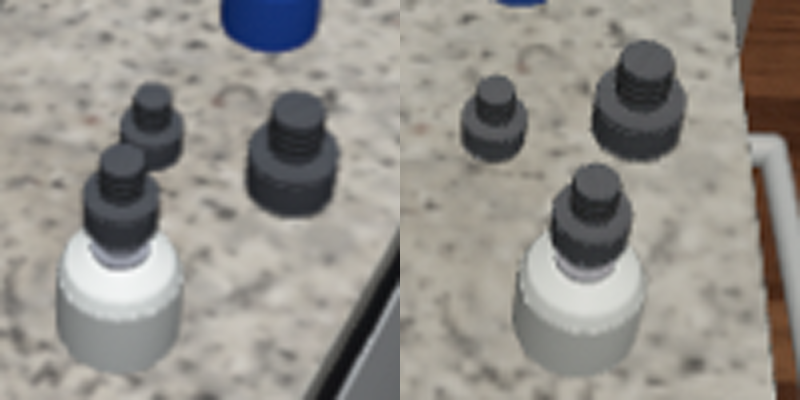

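The small cap at (0.463, 0.034) matches the given 41 mm size. The other is about 1.4 times too big. I'll approach by way of an outer waypoint.

Call:
servo_tool --deltas '[{"dx": 0.035, "dy": -0.012, "wz": 0.08}, {"dx": 0.08, "dy": -0.028, "wz": 0.16}, {"dx": 0.125, "dy": -0.044, "wz": 0.24}, {"dx": 0.17, "dy": -0.06, "wz": 0.32}, {"dx": 0.21, "dy": -0.075, "wz": 0.39}]'

```text
schema error: expected keys dx, dy, dz, wx, wy, wz
```

Call:
servo_tool --deltas '[{"dx": 0.01, "dy": -0.04}, {"dx": 0.02, "dy": -0.085}, {"dx": 0.025, "dy": -0.13}, {"dx": 0.03, "dy": -0.17}, {"dx": 0.03, "dy": -0.2}]'

```text
schema error: expected keys dx, dy, dz, wx, wy, wz
```

Run:
```python
from h import *
s=state();print(s["tool_pos"],s["eef_rot"],s["force"])
p=get_image("wrist");cv2.imwrite("pics/w1.png",p["frame"])
for l,z in [("cap",0),("open_bottle",0),("catches",.09),("seal_top",.106)]:
    for r in tip_of(p,l)[:3]: print(l,round(r["confidence"],2),np.round(r["pixel"]),np.round(at_z(p,r["pixel"],z),4))
```

```text
[ 0.23754771 -0.57812481  0.23132721] [4.42484895e-05 9.81064036e-01 1.93683647e-01 9.33126111e-06] [ 0.19002849  0.06353801 -0.43067215]
```

View pics/w1.png

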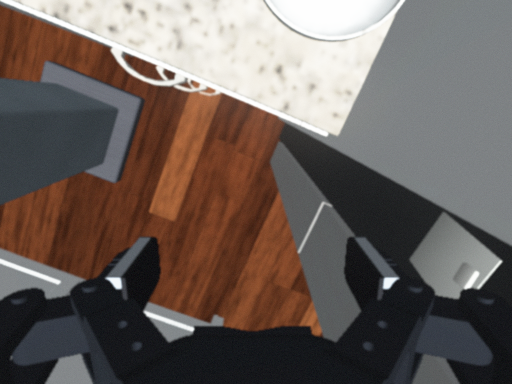

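The moves were refused because each row needs all six keys. This wrist view therefore shows only the start pose over the floor and the counter corner.

Call:
servo_tool --deltas '[{"dx": 0.035, "dy": -0.012, "dz": 0, "wx": 0, "wy": 0, "wz": 0.08}, {"dx": 0.08, "dy": -0.028, "dz": 0, "wx": 0, "wy": 0, "wz": 0.16}, {"dx": 0.125, "dy": -0.044, "dz": 0, "wx": 0, "wy": 0, "wz": 0.24}, {"dx": 0.17, "dy": -0.06, "dz": 0, "wx": 0, "wy": 0, "wz": 0.32}, {"dx": 0.21, "dy": -0.075, "dz": 0, "wx": 0, "wy": 0, "wz": 0.39}]'

```text
time_s: 2.15
tool_pos: [0.4047, -0.4274, 0.2315]
eef_rot: [0.0, 1.0, -0.002, 0.0]
force: [-0.0, -0.8, 0.7]
finger_gap: 0.0858
grasp_force: 0.0
```

Call:
servo_tool --deltas '[{"dx": 0.01, "dy": -0.04, "dz": 0, "wx": 0, "wy": 0, "wz": 0}, {"dx": 0.02, "dy": -0.085, "dz": 0, "wx": 0, "wy": 0, "wz": 0}, {"dx": 0.025, "dy": -0.13, "dz": 0, "wx": 0, "wy": 0, "wz": 0}, {"dx": 0.03, "dy": -0.165, "dz": 0, "wx": 0, "wy": 0, "wz": 0}, {"dx": 0.03, "dy": -0.18, "dz": 0, "wx": 0, "wy": 0, "wz": 0}]'

```text
time_s: 2.65
tool_pos: [0.4335, -0.2465, 0.2316]
eef_rot: [-0.0, 1.0, 0.001, 0.0]
force: [-0.2, 0.7, 0.7]
finger_gap: 0.0853
grasp_force: 0.0
```

```bash
cat > look.py <<'E'
import sys
from h import *
s=state();print(s["time_s"],s["tool_pos"].round(4),s["eef_rot"].round(3),s["force"].round(1),s["finger_gap"],s["grasp_force"])
for n in sys.argv[2:]:
    p=get_image(n);cv2.imwrite(f"pics/{sys.argv[1]}_{n}.png",p["frame"])
    for l,z in [("cap",0),("open_bottle",0),("catches",.09),("seal_top",.106)]:
        for r in tip_of(p,l)[:3]: print(n,l,round(r["confidence"],2),np.round(r["pixel"]),np.round(at_z(p,r["pixel"],z),4))
E
python3 look.py a wrist
```

```text
2.65 [ 0.4335 -0.2465  0.2316] [-0.     1.     0.001  0.   ] [-0.2  0.7  0.7] 0.08534940050127501 0.0
wrist cap 0.76 [ 38. 205.] [0.3752 0.029  0.    ]
wrist cap 0.68 [ 16. 133.] [0.4667 0.0401 0.    ]
wrist open_bottle 0.63 [138. 146.] [ 0.4508 -0.108   0.    ]
wrist open_bottle 0.58 [254. 164.] [ 0.4288 -0.2475  0.    ]
wrist catches 0.92 [102. 157.] [ 0.4526 -0.1065  0.09  ]
wrist catches 0.8 [252. 184.] [ 0.4274 -0.2452  0.09  ]
wrist seal_top 0.97 [ 97. 161.] [ 0.4515 -0.1095  0.106 ]
wrist seal_top 0.77 [256. 188.] [ 0.4277 -0.2495  0.106 ]
```

The wrist view puts the open bottle at about (0.428, -0.2475), which agrees with the fixed cameras. On to the cap.

Call:
servo_tool --deltas '[{"dx": 0.005, "dy": -0.045, "dz": 0, "wx": 0, "wy": 0, "wz": 0}, {"dx": 0.01, "dy": -0.09, "dz": 0, "wx": 0, "wy": 0, "wz": 0}, {"dx": 0.015, "dy": -0.135, "dz": 0, "wx": 0, "wy": 0, "wz": 0}, {"dx": 0.02, "dy": -0.18, "dz": 0, "wx": 0, "wy": 0, "wz": 0}, {"dx": 0.025, "dy": -0.225, "dz": 0, "wx": 0, "wy": 0, "wz": 0}]'

```text
time_s: 3.4
tool_pos: [0.4589, -0.0236, 0.2312]
eef_rot: [0.0, 1.0, -0.001, 0.0]
force: [0.7, 0.7, -0.2]
finger_gap: 0.0852
grasp_force: 0.0
```

Call:
servo_tool --deltas '[{"dx": 0.003, "dy": -0.03, "dz": 0.02, "wx": 0, "wy": 0, "wz": 0}, {"dx": 0.006, "dy": -0.055, "dz": 0.05, "wx": 0, "wy": 0, "wz": 0}, {"dx": 0.006, "dy": -0.055, "dz": 0.075, "wx": 0, "wy": 0, "wz": 0}, {"dx": 0.006, "dy": -0.055, "dz": 0.09, "wx": 0, "wy": 0, "wz": 0}, {"dx": 0.006, "dy": -0.055, "dz": 0.09, "wx": 0, "wy": 0, "wz": 0}]'

```text
time_s: 3.9
tool_pos: [0.4642, 0.0302, 0.1395]
eef_rot: [-0.0, 1.0, -0.001, -0.002]
force: [-0.7, -0.6, 0.1]
finger_gap: 0.0853
grasp_force: 0.0
```

```bash
python3 look.py b wrist side
python3 - <<'E'
from h import *
p=get_image("wrist")
for r in masks_of(p,"cap"): print(r["confidence"],np.round(r["bbox"]))
print(proj(p,[.464,.033,.048]),proj(p,[.464,.033,0]))
E
```

```text
3.9 [0.4642 0.0302 0.1395] [-0.     1.    -0.001 -0.002] [-0.7 -0.6  0.1] 0.08528335666709662 0.0
wrist cap 0.91 [239. 181.] [0.4609 0.0431 0.    ]
wrist cap 0.68 [255. 263.] [0.3762 0.0284 0.    ]
wrist open_bottle 0.72 [401. 192.] [ 0.4496 -0.11    0.    ]
wrist catches 0.93 [457. 226.] [ 0.4525 -0.1065  0.09  ]
wrist seal_top 0.85 [476. 232.] [ 0.4547 -0.1079  0.106 ]
side cap 0.64 [284. 228.] [0.4632 0.0372 0.    ]
side cap 0.58 [319. 225.] [ 0.3744  0.0225 -0.    ]
side open_bottle 0.86 [287. 187.] [ 0.4574 -0.111   0.    ]
side open_bottle 0.79 [302. 157.] [ 0.4151 -0.251   0.    ]
side catches 0.75 [301. 136.] [ 0.4258 -0.2328  0.09  ]
side seal_top 0.81 [286. 159.] [ 0.466  -0.1053  0.106 ]
0.71 [240. 182.  48.  48.]
0.55 [256. 280.  59.  82.]
[250.50618883 191.79269102] [250.70084573 177.87165463]
```

View pics/b_wrist.png

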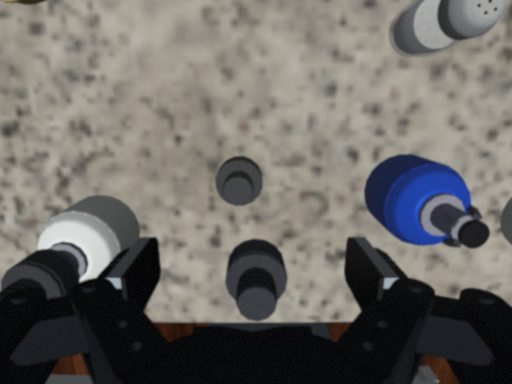

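The target cap sits at (239,183), with its grip top at about (239,189) and its skirt roughly 46 px wide. The big cap is at (256,280) and the closed bottle is on the left at (85,245).

Run:
```python
from h import *
p=get_image("wrist")
f=p["frame"];c=f[140:230,190:290];g=cv2.cvtColor(c,6)
m=(cv2.GaussianBlur(g,(3,3),0)<95).astype(np.uint8);n,l,st,ce=cv2.connectedComponentsWithStats(m)
k=1+st[1:,4].argmax();print(st[k]+[190,140,0,0,0],ce[k]+[190,140])
b=st[k]+[190,140,0,0,0];
# fit xy to silhouette bbox
from scipy.optimize import least_squares
obs=np.array([b[0],b[1],b[0]+b[2],b[1]+b[3]])
def sil(q):
    pts=np.array([proj(p,[q[0]+R*np.cos(a),q[1]+R*np.sin(a),z]) for a in np.linspace(0,6.28,60) for R,z in[(.0205,0),(.0205,.024),(.012,.048)]])
    return np.r_[pts.min(0),pts.max(0)]
r=least_squares(lambda q:sil(q)-obs,[.463,.036]);print(r.x,r.fun)
print(at_z(p,(239,189),.048))
```

```text
[ 217  156   46   49 1786] [239.89137738 180.52071669]
[0.46478635 0.04220004] [-0.82961302 -0.85703747  0.83034021  0.89207863]
[0.46620011 0.04209314 0.048     ]
```

Call:
servo_tool --deltas '[{"dx": 0.001, "dy": -0.006, "dz": 0.02, "wx": 0, "wy": 0, "wz": 0}, {"dx": 0.001, "dy": -0.0115, "dz": 0.05, "wx": 0, "wy": 0, "wz": 0}, {"dx": 0.001, "dy": -0.0115, "dz": 0.08, "wx": 0, "wy": 0, "wz": 0}, {"dx": 0.001, "dy": -0.0115, "dz": 0.1, "wx": 0, "wy": 0, "wz": 0}, {"dx": 0.001, "dy": -0.0115, "dz": 0.111, "wx": 0, "wy": 0, "wz": 0}]'

```text
time_s: 5.05
tool_pos: [0.4649, 0.0426, 0.0288]
eef_rot: [0.0, 1.0, -0.0, -0.001]
force: [-0.4, 0.3, -0.2]
finger_gap: 0.0855
grasp_force: 0.0
```

Call:
servo_tool --deltas '[{"dx": 0, "dy": 0, "dz": 0, "wx": 0, "wy": 0, "wz": 0}]'

```text
time_s: 5.15
tool_pos: [0.465, 0.0425, 0.0294]
eef_rot: [0.0, 1.0, -0.0, -0.001]
force: [0.8, -0.2, -0.2]
finger_gap: 0.0852
grasp_force: 0.0
```

```bash
python3 look.py c wrist
```

```text
5.15 [0.465  0.0425 0.0294] [ 0.     1.    -0.    -0.001] [ 0.8 -0.2 -0.2] 0.08524141430230898 0.0
wrist cap 0.66 [252. 222.] [0.4639 0.0436 0.    ]
```

View pics/c_wrist.png

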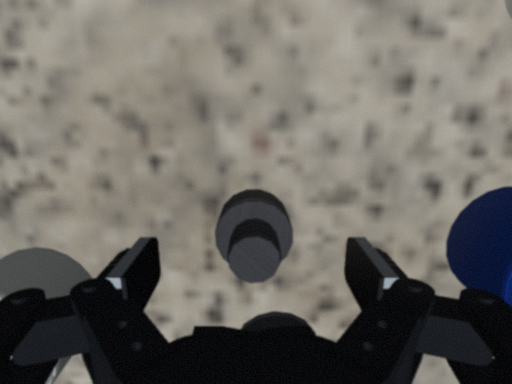

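The cap is centred between the fingers, with its grip top at (254,257). I'll go down 2 mm and close.

Call:
servo_tool --deltas '[{"dx": 0, "dy": 0, "dz": 0.002, "wx": 0, "wy": 0, "wz": 0}, {"dx": 0, "dy": 0, "dz": 0.002, "wx": 0, "wy": 0, "wz": 0}, {"dx": 0, "dy": 0, "dz": 0.002, "wx": 0, "wy": 0, "wz": 0}, {"dx": 0, "dy": 0, "dz": 0.002, "wx": 0, "wy": 0, "wz": 0}, {"dx": 0, "dy": 0, "dz": 0.002, "wx": 0, "wy": 0, "wz": 0}]' --gripper 0.01 --squeeze 70

```text
time_s: 5.9
tool_pos: [0.4654, 0.0425, 0.0285]
eef_rot: [0.0, 1.0, -0.0, 0.0]
force: [-0.6, -0.0, 5.4]
finger_gap: 0.0214
grasp_force: 68.3
```

Call:
servo_tool --deltas '[{"dx": 0, "dy": 0, "dz": 0, "wx": 0, "wy": 0, "wz": 0}, {"dx": 0, "dy": 0, "dz": 0, "wx": 0, "wy": 0, "wz": 0}, {"dx": 0, "dy": 0, "dz": 0, "wx": 0, "wy": 0, "wz": 0}]'

```text
time_s: 6.2
tool_pos: [0.4654, 0.0425, 0.0285]
eef_rot: [0.0, 1.0, -0.0, 0.0]
force: [-0.6, -0.8, 6.1]
finger_gap: 0.0216
grasp_force: 68.3
```

Call:
servo_tool --deltas '[{"dx": 0, "dy": 0, "dz": -0.015, "wx": 0, "wy": 0, "wz": 0}, {"dx": 0, "dy": 0, "dz": -0.05, "wx": 0, "wy": 0, "wz": 0}, {"dx": 0, "dy": 0, "dz": -0.09, "wx": 0, "wy": 0, "wz": 0}, {"dx": 0, "dy": 0, "dz": -0.13, "wx": 0, "wy": 0, "wz": 0}, {"dx": 0, "dy": 0, "dz": -0.15, "wx": 0, "wy": 0, "wz": 0}]'

```text
time_s: 6.7
tool_pos: [0.4659, 0.0425, 0.1812]
eef_rot: [0.0, 1.0, -0.0, 0.002]
force: [1.0, -0.2, -1.3]
finger_gap: 0.0212
grasp_force: 68.8
```

Call:
servo_tool --deltas '[{"dx": 0, "dy": 0, "dz": -0.02, "wx": 0, "wy": 0, "wz": 0}, {"dx": 0, "dy": 0, "dz": -0.02, "wx": 0, "wy": 0, "wz": 0}]'

```text
time_s: 6.9
tool_pos: [0.4661, 0.0425, 0.2004]
eef_rot: [0.0, 1.0, -0.0, 0.002]
force: [0.6, -0.2, 0.0]
finger_gap: 0.0217
grasp_force: 68.8
```

```bash
python3 look.py d wrist side scene
```

```text
6.9 [0.4661 0.0425 0.2004] [ 0.     1.    -0.     0.002] [ 0.6 -0.2  0. ] 0.02166805188607542 68.78124475479126
wrist cap 0.67 [252. 223.] [0.3986 0.0428 0.    ]
wrist open_bottle 0.89 [497. 201.] [ 0.4248 -0.2465  0.    ]
wrist open_bottle 0.56 [384. 179.] [ 0.4516 -0.1066  0.    ]
wrist catches 0.93 [428. 202.] [ 0.4525 -0.108   0.09  ]
wrist seal_top 0.97 [441. 205.] [ 0.4545 -0.1096  0.106 ]
side cap 0.66 [318. 225.] [0.3762 0.0223 0.    ]
side cap 0.54 [287. 178.] [ 0.4607 -0.1466  0.    ]
side open_bottle 0.84 [291. 186.] [ 0.448  -0.1183  0.    ]
side open_bottle 0.73 [297. 159.] [ 0.4301 -0.236   0.    ]
side catches 0.92 [301. 134.] [ 0.4264 -0.2406  0.09  ]
side catches 0.69 [290. 164.] [ 0.4541 -0.1039  0.09  ]
side seal_top 0.96 [299. 132.] [ 0.4343 -0.2295  0.106 ]
side seal_top 0.8 [289. 160.] [ 0.4583 -0.1002  0.106 ]
side seal_top 0.74 [285. 178.] [ 0.4663 -0.0306  0.106 ]
scene cap 0.67 [267. 187.] [ 0.5643 -0.165   0.    ]
scene cap 0.58 [299. 254.] [0.3697 0.0355 0.    ]
scene open_bottle 0.79 [290. 213.] [ 0.4527 -0.0941  0.    ]
scene open_bottle 0.65 [318. 188.] [ 0.429  -0.2383  0.    ]
scene catches 0.69 [326. 160.] [ 0.4236 -0.2617  0.09  ]
scene catches 0.57 [293. 184.] [ 0.4579 -0.1057  0.09  ]
scene seal_top 0.67 [323. 157.] [ 0.4299 -0.2456  0.106 ]
scene seal_top 0.55 [296. 183.] [ 0.4441 -0.0943  0.106 ]
```

View pics/d_side.png

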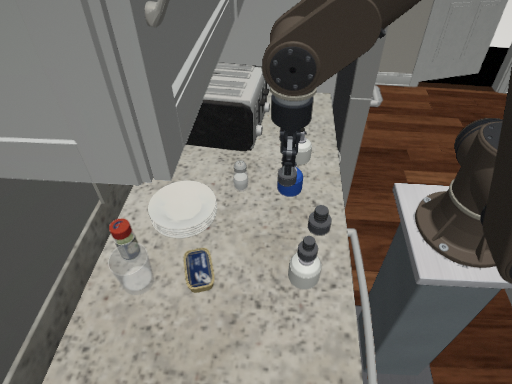

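View pics/d_wrist.png

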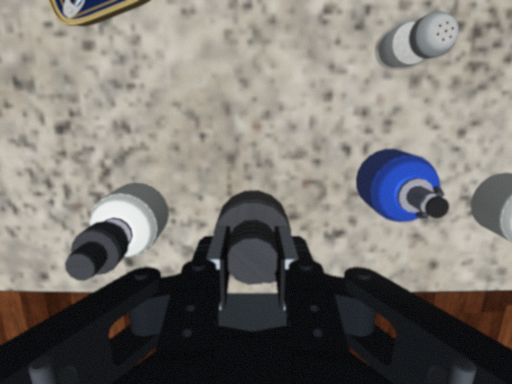

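The cap is held straight in the gripper, seen in the wrist view at (252,235), and nothing else has moved. I'll stop short of the bottle to refine its position.

Call:
servo_tool --deltas '[{"dx": -0.006, "dy": 0.04, "dz": 0, "wx": 0, "wy": 0, "wz": 0}, {"dx": -0.012, "dy": 0.085, "dz": 0, "wx": 0, "wy": 0, "wz": 0}, {"dx": -0.02, "dy": 0.13, "dz": 0, "wx": 0, "wy": 0, "wz": 0}, {"dx": -0.03, "dy": 0.175, "dz": 0, "wx": 0, "wy": 0, "wz": 0}, {"dx": -0.036, "dy": 0.21, "dz": 0, "wx": 0, "wy": 0, "wz": 0}]'

```text
time_s: 8.15
tool_pos: [0.4286, -0.1696, 0.1984]
eef_rot: [0.0, 1.0, -0.0, 0.0]
force: [0.7, 0.2, -1.2]
finger_gap: 0.0212
grasp_force: 68.8
```

Call:
servo_tool --deltas '[{"dx": 0, "dy": 0.015, "dz": 0, "wx": 0, "wy": 0, "wz": 0}, {"dx": 0, "dy": 0.015, "dz": 0, "wx": 0, "wy": 0, "wz": 0}, {"dx": 0, "dy": 0.015, "dz": 0, "wx": 0, "wy": 0, "wz": 0}]'

```text
time_s: 8.45
tool_pos: [0.4293, -0.1819, 0.1982]
eef_rot: [-0.0, 1.0, -0.0, -0.0]
force: [-0.4, 0.5, -0.5]
finger_gap: 0.0216
grasp_force: 68.8
```

```bash
python3 look.py e wrist
python3 - <<'E'
from h import *
p=get_image("wrist");s=state();z=s["tool_pos"][2]-.0285
for r in tip_of(p,"cap")[:1]: print(r["confidence"],at_z(p,r["pixel"],z)-s["tool_pos"])
def sil(q,rings):
    pts=np.array([proj(p,[q[0]+R*np.cos(a),q[1]+R*np.sin(a),h]) for a in np.linspace(0,6.28,60) for R,h in rings])
    return np.r_[pts.min(0),pts.max(0)]
for n in ["open_bottle","cap"]:
  for r in masks_of(p,n)[:3]:
    v,u=np.where(r["pixels"]);print(n,r["confidence"],u.min(),v.min(),u.max(),v.max())
x=s["tool_pos"]
print("exp cap",sil(x,[(.0205,z),(.0205,z+.024)]).round(1))
print("exp bottle",sil([.428,-.2475],[(.035,0),(.035,.05),(.0155,.09),(.009,.106)]).round(1))
E
```

```text
8.45 [ 0.4293 -0.1819  0.1982] [-0.  1. -0. -0.] [-0.4  0.5 -0.5] 0.021637752605494685 68.8420021533966
wrist cap 0.69 [253. 222.] [ 0.3625 -0.1823  0.    ]
wrist cap 0.59 [ 76. 210.] [0.377  0.0244 0.    ]
wrist open_bottle 0.84 [310. 169.] [ 0.4252 -0.2462  0.    ]
wrist open_bottle 0.59 [187. 146.] [ 0.4508 -0.1099  0.    ]
wrist catches 0.77 [330. 191.] [ 0.4251 -0.2463  0.09  ]
wrist catches 0.65 [160. 159.] [ 0.4526 -0.1061  0.09  ]
wrist seal_top 0.79 [156. 161.] [ 0.4534 -0.1075  0.106 ]
wrist seal_top 0.58 [335. 195.] [ 0.4263 -0.2465  0.106 ]
0.73 [ 0.00498958  0.10495359 -0.0285    ]
open_bottle 0.96 139 112 217 186
open_bottle 0.81 280 138 355 212
cap 0.89 23 189 97 249
cap 0.74 216 191 287 283
exp cap [214.1 187.3 294.3 273.9]
exp bottle [280.6 135.5 358.1 211.9]
```

View pics/e_wrist.png

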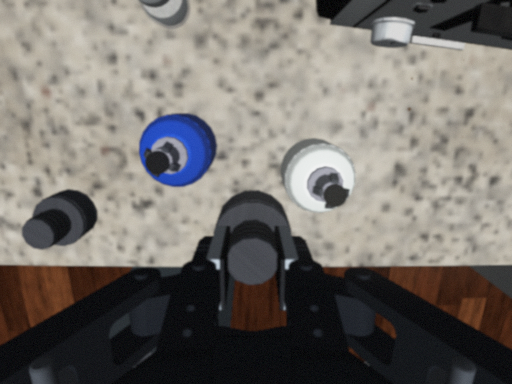

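The view shows the open bottle at (318,178), with its neck tip at (336,196), and the cap in hand at (252,235). The skirt looks a little narrow, so I'll check whether the cap hangs lower in the hand than I assume.

Run:
```python
from h import *
def arc(f):
    g=cv2.cvtColor(f,6);out=[]
    for r in range(186,232,5):
        row=np.where(cv2.GaussianBlur(g,(3,3),0)[r,205:305]<95)[0]
        out.append((r,row.min()+205,row.max()+205) if len(row) else (r,0,0))
    return out
for n in "cde": print(n,arc(cv2.imread(f"pics/{n}_wrist.png")))
s=state();t=s["tool_pos"]
for n in["side","scene"]:
    p=get_image(n)
    for h in (.0285,.035,.041): print(n,h,proj(p,t-[0,0,h]).round(1),proj(p,t-[0,0,h-.024]).round(1))
    for r in tip_of(p,"cap"): print(r["confidence"],r["pixel"])
    for r in masks_of(p,"cap"): v,u=np.where(r["pixels"]);print(r["confidence"],u.min(),v.min(),u.max(),v.max())
    u,v=proj(p,t-[0,0,.02]).astype(int);cv2.imwrite(f"pics/f_{n}.png",cv2.resize(p["frame"][v-40:v+40,u-40:u+40],(400,400),interpolation=2))
cv2.imwrite("pics/f.png",np.hstack([cv2.imread("pics/f_side.png"),cv2.imread("pics/f_scene.png")]))
```

```text
c [(186, 0, 0), (191, np.int64(241), np.int64(266)), (196, np.int64(232), np.int64(275)), (201, np.int64(205), np.int64(280)), (206, np.int64(206), np.int64(284)), (211, np.int64(213), np.int64(287)), (216, np.int64(218), np.int64(289)), (221, np.int64(217), np.int64(290)), (226, np.int64(216), np.int64(291)), (231, np.int64(215), np.int64(292))]
d [(186, 0, 0), (191, np.int64(244), np.int64(259)), (196, np.int64(232), np.int64(272)), (201, np.int64(228), np.int64(278)), (206, np.int64(223), np.int64(281)), (211, np.int64(221), np.int64(284)), (216, np.int64(219), np.int64(286)), (221, np.int64(218), np.int64(288)), (226, np.int64(216), np.int64(288)), (231, np.int64(215), np.int64(289))]
e [(186, 0, 0), (191, np.int64(243), np.int64(259)), (196, np.int64(233), np.int64(271)), (201, np.int64(228), np.int64(277)), (206, np.int64(223), np.int64(281)), (211, np.int64(221), np.int64(283)), (216, np.int64(219), np.int64(285)), (221, np.int64(218), np.int64(287)), (226, np.int64(216), np.int64(288)), (231, np.int64(215), np.int64(289))]
side 0.0285 [302.4 122.3] [303.1 114.4]
side 0.035 [302.1 124.4] [302.9 116.6]
side 0.041 [302.  126.3] [302.7 118.6]
0.89 [317.3, 225.0]
0.44 [302.4, 118.4]
0.89 308 206 331 235
0.49 296 113 311 126
scene 0.0285 [317.2 147.7] [318.1 139.8]
scene 0.035 [316.9 149.9] [317.9 142. ]
scene 0.041 [316.6 151.8] [317.6 144. ]
0.57 [317.7, 149.8]
0.57 [300.5, 252.7]
0.82 286 228 309 259
0.72 309 132 325 152
```

View pics/f.png

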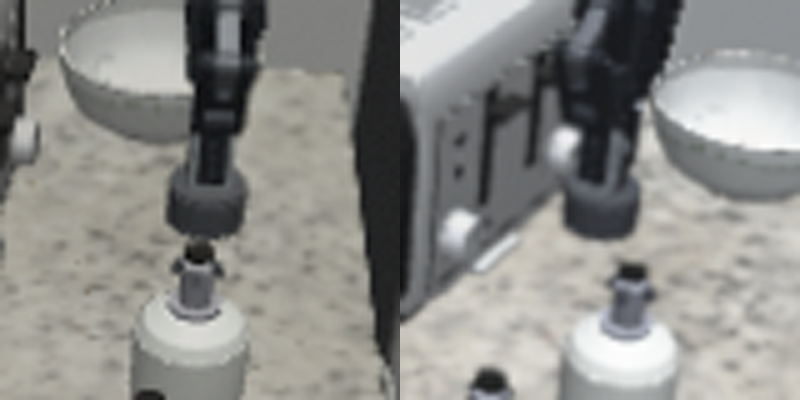

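The cap is upright, about 29 mm below the TCP. Now over the neck.

Call:
servo_tool --deltas '[{"dx": -0.001, "dy": 0.025, "dz": 0, "wx": 0, "wy": 0, "wz": 0}, {"dx": -0.002, "dy": 0.05, "dz": 0.01, "wx": 0, "wy": 0, "wz": 0}, {"dx": -0.002, "dy": 0.065, "dz": 0.025, "wx": 0, "wy": 0, "wz": 0}, {"dx": -0.002, "dy": 0.066, "dz": 0.045, "wx": 0, "wy": 0, "wz": 0}, {"dx": -0.002, "dy": 0.066, "dz": 0.045, "wx": 0, "wy": 0, "wz": 0}]'

```text
time_s: 9.7
tool_pos: [0.4264, -0.2484, 0.1515]
eef_rot: [-0.001, 1.0, -0.001, -0.001]
force: [0.4, 0.0, 0.1]
finger_gap: 0.0217
grasp_force: 68.8
```

Call:
servo_tool --deltas '[{"dx": 0, "dy": 0, "dz": 0, "wx": 0, "wy": 0, "wz": 0}, {"dx": 0, "dy": 0, "dz": 0, "wx": 0, "wy": 0, "wz": 0}]'

```text
time_s: 9.9
tool_pos: [0.4276, -0.2484, 0.1542]
eef_rot: [0.0, 1.0, 0.0, 0.0]
force: [-1.2, 0.3, 0.5]
finger_gap: 0.0214
grasp_force: 68.8
```

Run:
```python
from h import *
s=state();t=s["tool_pos"];print(t)
ims=[]
for n in["side","scene"]:
    p=get_image(n)
    for l in("cap","catches","seal_top"):
        for r in tip_of(p,l): print(n,l,r["confidence"],np.round(r["pixel"],1))
    print(proj(p,t-[0,0,.0285]).round(1),proj(p,[.427,-.247,.106]).round(1),proj(p,[.427,-.247,0]).round(1))
    u,v=proj(p,t-[0,0,.045]).astype(int);ims.append(cv2.resize(p["frame"][v-35:v+35,u-35:u+35],(400,400),interpolation=2))
cv2.imwrite("pics/g.png",np.hstack(ims))
```

```text
[ 0.42764865 -0.24841259  0.15417448]
side cap 0.86 [317.3 225.1]
side cap 0.45 [301.7 120.1]
side catches 0.75 [301.9 134.8]
side catches 0.69 [290.1 164. ]
side catches 0.42 [305.7 279. ]
side seal_top 0.73 [284.7 159. ]
side seal_top 0.71 [299.6 129.1]
[301.6 122.5] [301.2 128.5] [298.4 157.2]
scene cap 0.64 [298.2 255.5]
scene catches 0.96 [324.9 160.4]
scene catches 0.8 [293.8 184.4]
scene seal_top 0.85 [294.6 180.9]
scene seal_top 0.83 [324.6 154.6]
[324.7 150.9] [323.9 157.1] [319.7 186.8]
```

View pics/g.png

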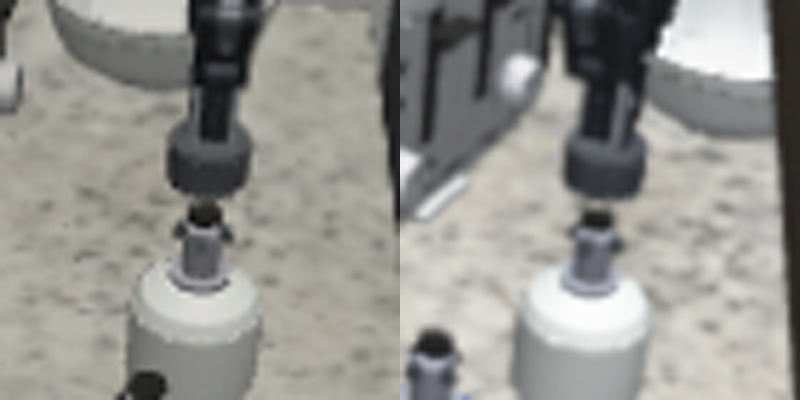

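The cap is in line with the neck in both views: side cap at 208 and neck at 205, and in the scene view the offset matches the axis lean. I'll descend to just above the catches.

Call:
servo_tool --deltas '[{"dx": 0, "dy": 0, "dz": 0.006, "wx": 0, "wy": 0, "wz": 0}, {"dx": 0, "dy": 0, "dz": 0.013, "wx": 0, "wy": 0, "wz": 0}, {"dx": 0, "dy": 0, "dz": 0.019, "wx": 0, "wy": 0, "wz": 0}, {"dx": 0, "dy": 0, "dz": 0.023, "wx": 0, "wy": 0, "wz": 0}, {"dx": 0, "dy": 0, "dz": 0.025, "wx": 0, "wy": 0, "wz": 0}]'

```text
time_s: 10.8
tool_pos: [0.4272, -0.2484, 0.1276]
eef_rot: [-0.0, 1.0, -0.0, -0.0]
force: [-0.5, 0.4, -0.7]
finger_gap: 0.0216
grasp_force: 68.8
```

Call:
servo_tool --deltas '[{"dx": 0, "dy": 0, "dz": 0, "wx": 0, "wy": 0, "wz": 0}, {"dx": 0, "dy": 0, "dz": 0, "wx": 0, "wy": 0, "wz": 0}]'

```text
time_s: 11.0
tool_pos: [0.4274, -0.2485, 0.1284]
eef_rot: [0.0, 1.0, -0.0, 0.0]
force: [-0.2, -0.8, 0.0]
finger_gap: 0.0217
grasp_force: 68.8
```

Call:
servo_tool --deltas '[{"dx": 0, "dy": 0, "dz": 0.001, "wx": 0, "wy": 0, "wz": 0}, {"dx": 0, "dy": 0, "dz": 0.002, "wx": 0, "wy": 0, "wz": 0}, {"dx": 0, "dy": 0, "dz": 0.003, "wx": 0, "wy": 0, "wz": 0}, {"dx": 0, "dy": 0, "dz": 0.004, "wx": 0, "wy": 0, "wz": 0}]'

```text
time_s: 11.4
tool_pos: [0.4273, -0.2484, 0.1243]
eef_rot: [-0.0, 1.0, -0.0, -0.0]
force: [-0.4, 0.4, 0.8]
finger_gap: 0.0214
grasp_force: 68.8
```

Call:
servo_tool --deltas '[{"dx": 0, "dy": 0, "dz": 0.001, "wx": 0, "wy": 0, "wz": 0}, {"dx": 0, "dy": 0, "dz": 0.002, "wx": 0, "wy": 0, "wz": 0}]'

```text
time_s: 11.6
tool_pos: [0.4272, -0.2482, 0.1223]
eef_rot: [-0.0, 1.0, -0.0, -0.0]
force: [-1.2, 3.9, 5.3]
finger_gap: 0.0215
grasp_force: 69.4
```

Call:
servo_tool --deltas '[{"dx": 0, "dy": 0, "dz": 0.001, "wx": 0, "wy": 0, "wz": 0}, {"dx": 0, "dy": 0, "dz": 0.002, "wx": 0, "wy": 0, "wz": 0}]'

```text
time_s: 11.8
tool_pos: [0.4274, -0.2483, 0.1206]
eef_rot: [-0.0, 1.0, -0.0, 0.0]
force: [-1.3, 4.3, 10.9]
finger_gap: 0.0215
grasp_force: 70.1
```

Contact came at the expected height. The +4 N lateral force along y says the cap is slightly to the -y side, so I'll shift it 1 mm and go on.

Call:
servo_tool --deltas '[{"dx": 0, "dy": -0.0005, "dz": 0.0005, "wx": 0, "wy": 0, "wz": 0}, {"dx": 0, "dy": -0.001, "dz": 0.0015, "wx": 0, "wy": 0, "wz": 0}]'

```text
time_s: 12.0
tool_pos: [0.4277, -0.2478, 0.1196]
eef_rot: [0.001, 1.0, -0.0, 0.001]
force: [-2.4, 1.5, 13.2]
finger_gap: 0.0219
grasp_force: 70.2
```

Call:
servo_tool --deltas '[{"dx": 0, "dy": 0, "dz": 0.001, "wx": 0, "wy": 0, "wz": 0}, {"dx": 0, "dy": 0, "dz": 0.002, "wx": 0, "wy": 0, "wz": 0}]'

```text
time_s: 12.2
tool_pos: [0.4274, -0.2477, 0.1172]
eef_rot: [0.0, 1.0, 0.0, 0.0]
force: [-0.7, 1.8, 5.0]
finger_gap: 0.0212
grasp_force: 69.4
```

Call:
servo_tool --deltas '[{"dx": 0, "dy": 0, "dz": 0.001, "wx": 0, "wy": 0, "wz": 0}, {"dx": 0, "dy": 0, "dz": 0.001, "wx": 0, "wy": 0, "wz": 0}]'

```text
time_s: 12.4
tool_pos: [0.4272, -0.2474, 0.1154]
eef_rot: [-0.0, 1.0, -0.0, -0.0]
force: [0.7, 0.4, -3.1]
finger_gap: 0.0215
grasp_force: 70.1
```

It clicked: the force went negative. Now I'll press on the seal.

Call:
servo_tool --deltas '[{"dx": 0, "dy": 0, "dz": 0.001, "wx": 0, "wy": 0, "wz": 0}, {"dx": 0, "dy": 0, "dz": 0.002, "wx": 0, "wy": 0, "wz": 0}, {"dx": 0, "dy": 0, "dz": 0.002, "wx": 0, "wy": 0, "wz": 0}]'

```text
time_s: 12.7
tool_pos: [0.4275, -0.2476, 0.1139]
eef_rot: [0.0, 1.0, -0.0, 0.0]
force: [-1.2, 0.4, 0.6]
finger_gap: 0.0213
grasp_force: 70.5
```

Call:
servo_tool --deltas '[{"dx": 0, "dy": 0, "dz": 0.001, "wx": 0, "wy": 0, "wz": 0}, {"dx": 0, "dy": 0, "dz": 0.0015, "wx": 0, "wy": 0, "wz": 0}, {"dx": 0, "dy": 0, "dz": 0.0015, "wx": 0, "wy": 0, "wz": 0}]'

```text
time_s: 13.0
tool_pos: [0.4275, -0.2476, 0.1125]
eef_rot: [0.0, 1.0, -0.0, 0.0]
force: [-0.6, 0.8, 5.9]
finger_gap: 0.0215
grasp_force: 71.0
```

Call:
servo_tool --deltas '[{"dx": 0, "dy": 0, "dz": 0.001, "wx": 0, "wy": 0, "wz": 0}, {"dx": 0, "dy": 0, "dz": 0.0022, "wx": 0, "wy": 0, "wz": 0}, {"dx": 0, "dy": 0, "dz": 0.0022, "wx": 0, "wy": 0, "wz": 0}, {"dx": 0, "dy": 0, "dz": 0.0022, "wx": 0, "wy": 0, "wz": 0}]'

```text
time_s: 13.4
tool_pos: [0.4275, -0.2476, 0.1107]
eef_rot: [0.0, 1.0, -0.0, 0.0]
force: [-1.6, 0.7, 11.5]
finger_gap: 0.0213
grasp_force: 71.7
```

Call:
servo_tool --deltas '[{"dx": 0, "dy": 0, "dz": 0, "wx": 0, "wy": 0, "wz": 0}, {"dx": 0, "dy": 0, "dz": 0, "wx": 0, "wy": 0, "wz": 0}, {"dx": 0, "dy": 0, "dz": 0, "wx": 0, "wy": 0, "wz": 0}]'

```text
time_s: 13.7
tool_pos: [0.4275, -0.2477, 0.1107]
eef_rot: [0.0, 1.0, -0.0, 0.0]
force: [-2.1, 1.6, 9.5]
finger_gap: 0.0216
grasp_force: 71.7
```

The push is steady at about 10–11 N and the underside is about 82 mm up the bottle, inside the best band. Handing in.

```bash
python3 -c "
from h import *
s=state();print(s['force'],s['tool_pos']);print(close_job())"
```

```text
[-2.14759048  1.5821917   9.53873097] [ 0.42752705 -0.24765842  0.11073928]
the job is handed in; nothing more can be done
None
```

The cap clicked onto the open bottle and I handed the job in with the gripper still pressing it at about 10 N (underside about 82 mm up the bottle); no verdict came back from the judging.

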